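Load the toy-boat drilling jig

ROBOT

A 6-joint arm with a two-finger parallel gripper is mounted at the origin on the work surface. World frame = base frame: x ahead of the robot, y to its left, z up, the work surface at z = 0. Lengths are in m, angles in rad, forces in N, time in s.
With the tool pointing down it reaches from about 0.35 to 0.875 m from the base axis. Payload 15.5 kg.
Tool frame: the origin (TCP) lies midway between the tips of the shut fingers; the grasp point (between the pads) lies 19 mm behind it; z points along the fingers, y is the line along which they close (so a half turn about z gives the same grasp; the last joint's range is limited). The gripper opens to 85 mm and grips with 20 to 120 N. Pads are 22 mm wide; open, the fingers measure 114 mm over their backs; the gripper's body (76 mm by 85 mm) begins 54 mm behind the grasp point. The pads swing forward as they close: fully open they stand 13 mm farther back than shut.
Start: joints at [1.093, 0.494, 1.345, -0, 1.302, -0.096], TCP at [0.233, 0.58, 0.231] pointing down, gripper open.
Joint ranges: [-2.91, 2.91], [-0.82, 2.16], [0.22, 2.67], [-1.22, 4.37], [0.12, 2.79], [-3.08, 3.08]. Speed limits (rad/s): [1.89, 1.89, 2.57, 3.01, 3.01, 3.01].

INTERFACE

Orientations are given as [roll, pitch, yaw] about the fixed x, y, z axes, in that order (R = Rz(yaw) Ry(pitch) Rx(roll)).
In Python, from cell import r, let_go, grab, eyes gives the robot as it stands. The module is installed in compiled form; this text tells all that it offers. Calls block until the motion is done:
- r.move_pose(position, orientation): joint-space move of the TCP to a pose.
- r.line_to(position, rate=0.15, rot=None, f_stop=None): straight line of the TCP; rot=None keeps the orientation; rate is the mean speed in m/s. With f_stop (N) it stops when the force on the tool has changed by that much, and returns True; else False.
- r.set_joints(angles): joint-space move.
- let_go() and grab(force=None): open the fingers fully, or close them until they stop; force is the grip in N (None keeps the last).
- r.pause(seconds).
- r.ik(position, orientation): joint angles nearest the present ones, or None.
- r.state(): the state.
- eyes.grab_frame(name): name is "scene" or "top" or "wrist"; returns the picture (400x640x3 uint8, red, green, blue); there is no depth.
- eyes.camera_model(name): a dict with "camera_matrix" (3x3 intrinsics, pixels), "pose" (4x4, takes a point from camera to world coordinates). Camera axes: x right, y up, looking along -z (the intrinsics and any distortion apply to the point x, -y, -z); pixel columns grow to the right and rows downward; lengths in m; the calibration is good to about 2 mm. A picture is of the moment at which its call begins: read the wrist's pose just before it. camera_model takes no time and is no camera call; for the wrist camera it gives the pose at the moment of the call.
A pose or a line that the arm cannot do raises r.MotionError and nothing moves.
- r.finish_job(): hands the job in; it is judged then, once.
The state is a dict: "time": time; "joint_positions": joint angles; "dq": joint speeds; "joint_torque": joint torques, N m; "ee_pos": TCP position; "orientation": TCP orientation; "force": force on the tool from outside, world axes, zero at the start; "ft_torque": the same for the moment, N m; "opening": opening from 0.0 (shut) to 1.0 (fully open); "gripper_force": force on a finger pad.
Only numpy, scipy, OpenCV 4.12 (cv2) and the standard library are available. Lean on these libraries where they do the work, as an engineer would, in place of code of your own. Each camera call takes 0.05 s, during which the arm holds its last target. There are 200 camera calls.

TASK

Get the toy boats ready for drilling: clear the dark offcuts off the jig into the blue scrap box and fit every boat on a pair of pins on the jig, bow towards the far end, so that it drops down flat on the bed. When all the boats are down, lay the aluminium drilling template over the bows so that its two holes drop over the pins on the end blocks and it lies flush; only then crank the handle clockwise until the red clamp bar is fully home over the sterns. Do not knock over the glue bottles.

Things in the scene. Friction and masses are not known exactly. Their poses are not given: they have to be found in the camera images.
- boat0_centre (a point): Toy boat (may be absent): ply hull 150 x 54 x 10 mm, pointed bow, square stern, red cabin 40 long x 28 wide x 37 tall on it, gripped across the 28. Point: on the cabin's centre line, 23.5 mm above the hull's underside (cabin spans 10 to 47). x to the bow, z up; stern 65 mm behind, bow tip 85 ahead. 12 mm holes through the hull on its centre line 48 mm behind and 36 ahead of the point. 0.12 kg.
- boat1_centre (a point): Toy boat (may be absent): ply hull 150 x 54 x 10 mm, pointed bow, square stern, blue cabin 40 long x 28 wide x 37 tall on it, gripped across the 28. Point: on the cabin's centre line, 23.5 mm above the hull's underside (cabin spans 10 to 47). x to the bow, z up; stern 65 mm behind, bow tip 85 ahead. 12 mm holes through the hull on its centre line 48 mm behind and 36 ahead of the point. 0.12 kg.
- boat2_centre (a point): Toy boat (may be absent): ply hull 150 x 54 x 10 mm, pointed bow, square stern, yellow cabin 40 long x 28 wide x 37 tall on it, gripped across the 28. Point: on the cabin's centre line, 23.5 mm above the hull's underside (cabin spans 10 to 47). x to the bow, z up; stern 65 mm behind, bow tip 85 ahead. 12 mm holes through the hull on its centre line 48 mm behind and 36 ahead of the point. 0.12 kg.
- place0 (a point): Left boat place of the jig: where the boat's centre point is when it lies down flat on its two pins, bow to the far end (23.5 mm above the 20 mm thick bed, 43.5 above the bench). x to the jig's far end, y left, z up. Pins: steel, 8 mm thick, 9.5 high, round-topped, on the bed 48 mm behind and 36 ahead of this point. Places 72 mm apart.
- place1 (a point): Middle boat place of the jig: where the boat's centre point is when it lies down flat on its two pins, bow to the far end (23.5 mm above the 20 mm thick bed, 43.5 above the bench). x to the jig's far end, y left, z up. Pins: steel, 8 mm thick, 9.5 high, round-topped, on the bed 48 mm behind and 36 ahead of this point. Places 72 mm apart.
- place2 (a point): Right boat place of the jig: where the boat's centre point is when it lies down flat on its two pins, bow to the far end (23.5 mm above the 20 mm thick bed, 43.5 above the bench). x to the jig's far end, y left, z up. Pins: steel, 8 mm thick, 9.5 high, round-topped, on the bed 48 mm behind and 36 ahead of this point. Places 72 mm apart.
- template_seat (a point): Where the template's centre point is when it lies flush on the jig's two dark end blocks (tops 36 mm above the bench, 6 mm above the decks of seated boats; this point 21 mm higher). x to the jig's far end, y left. Template pins, 8 mm thick, 9.5 high, round-topped, stand on the blocks 120 mm to the left and right.
- template_centre (a point): Drilling template: aluminium strip 50 x 270 x 6 mm with a wooden grip block on its middle, 28 (x) by 60 (y) by 36 mm tall (6 to 42 mm above the underside), gripped across the 28. Point: on the block's centre line, 21 mm above the strip's underside. y along the strip, z up. 12 mm holes 120 mm either side of the middle; either way round will do. 0.28 kg.
- offcut0_centre (a point): Dark wooden offcut (may be absent), block 64 x 32 x 30 mm, 0.07 kg, lying on the jig between the pins of a boat place; this point is its centre, x along its length, y across its 32 mm, z up.
- offcut1_centre (a point): Dark wooden offcut (may be absent), block 64 x 32 x 30 mm, 0.07 kg, lying on the jig between the pins of a boat place; this point is its centre, x along its length, y across its 32 mm, z up.
- offcut2_centre (a point): Dark wooden offcut (may be absent), block 64 x 32 x 30 mm, 0.07 kg, lying on the jig between the pins of a boat place; this point is its centre, x along its length, y across its 32 mm, z up.
- scrapbox: Open blue scrap box, fixed to the bench, 150 x 150 mm outside, 60 mm high, walls and floor 5 mm; origin under its centre on the bench, z up.
- crank (a joint): Hand crank on the jig's green gear housing, upright axis; 0 to 15.708 rad (2.5 turns, then a stop), growing clockwise seen from above; starts anywhere from 0 to 2.5. It drives the red clamp bar by gearing, stays where it is left and needs about 3 N at the knob.
- bar (a joint): Red clamp bar at the jig's near end, 30 x 275 x 18 mm, underside 13 mm above the bed; geared to the crank (2.29 mm per rad): 0 = drawn back, 0.036 m = fully home, 15 mm over the sterns. It clears seated hulls by 3 mm but runs into one that sits on top of its pins.
- knob (a point): Crank's black upright knob, 25 mm thick, 50 tall, spinning freely on its stem; point at its centre, 95 mm above the bench; the crank arm's top is just under the knob, 70 mm above the bench. It goes round crank_axis on a 45 mm radius.
- crank_axis (a point): Point on the crank's upright axis, at the knob's height; fixed. Axes as the jig's.
- glue0: White glue bottle with red cap, 60 mm thick, 180 mm high, standing on the bench; origin at the centre of its foot, z up. Leave it standing.
- glue1: White glue bottle with orange cap, 60 mm thick, 180 mm high, standing on the bench; origin at the centre of its foot, z up. Leave it standing.

How it is judged:
By the outcome, as a careful person would: the job done as asked, in the order asked, and still so for the second after the job is handed in, with the robot touching nothing.
Of boat0, boat1, boat2 only 2 to 3 are there at a start; the rules pass over those that are not, and their reading is None.
Of offcut0, offcut1, offcut2 only 2 to 3 are there at a start; the rules pass over those that are not, and their reading is None.
At some moment in a run one of boat0, boat1, boat2, template, offcut0, offcut1, offcut2 may be knocked a few centimetres aside while the robot is not near it.
Once in a run the grip may slacken for a moment while it holds something.
It also fails if it takes over 210 s, if anything falls off the work surface, if the arm or the gripper's body presses on something with over 40 N, if the wrist force passes 120 N, or if a joint passes its speed limit or range.

## Working session

There is one attempt and no reset: what is moved stays moved. The work goes in short steps, each a Python script; the robot and the scene stay as the last script left them, time stands still between calls to the robot, and variables do not carry over. Pictures are saved under pics/ and viewed, at most 14 in all, crops included, and the job is handed in when it is done.

```bash
mkdir -p pics
python3 - <<'E'
from cell import r, eyes
import cv2, numpy as np
for n in ("scene","top"):
    im=eyes.grab_frame(n); cv2.imwrite(f"pics/{n}0.png",im[:,:,::-1])
    m=eyes.camera_model(n); print(n,{k:np.round(v,4).tolist() if not isinstance(v,str) else v for k,v in m.items()})
m=eyes.camera_model("wrist");print({k:np.round(v,4).tolist() for k,v in m.items()})
s=r.state();print(s["ee_pos"],s["orientation"],s["opening"],s["time"])
E
```

```text
scene {'camera_matrix': [[363.7146, 0.0, 319.5151], [0.0, 363.7146, 201.111], [0.0, 0.0, 1.0]], 'pose': [[-0.8659, -0.3457, 0.3616, 0.9727], [0.5002, -0.6102, 0.6144, 0.8147], [0.0082, 0.7129, 0.7012, 0.9196], [0.0, 0.0, 0.0, 1.0]]}
top {'camera_matrix': [[393.7523, 0.0, 318.9676], [0.0, 393.7523, 191.2618], [0.0, 0.0, 1.0]], 'pose': [[0.0174, 0.9944, -0.1047, 0.4391], [-0.9998, 0.0163, -0.011, 0.105], [-0.0092, 0.1048, 0.9944, 1.1173], [0.0, 0.0, 0.0, 1.0]]}
{'camera_matrix': [[324.0429, 0.0, 315.116], [0.0, 324.0429, 198.4261], [0.0, 0.0, 1.0]], 'pose': [[0.3744, -0.8876, -0.2682, 0.1644], [0.9273, 0.3582, 0.109, 0.608], [-0.0007, -0.2895, 0.9572, 0.3734], [0.0, 0.0, 0.0, 1.0]]}
[0.233282   0.57945935 0.23074629] [-3.14044961e+00 -1.20870942e-04  2.75880026e+00] 0.9999742177849388 0.1
```

View pics/scene0.png

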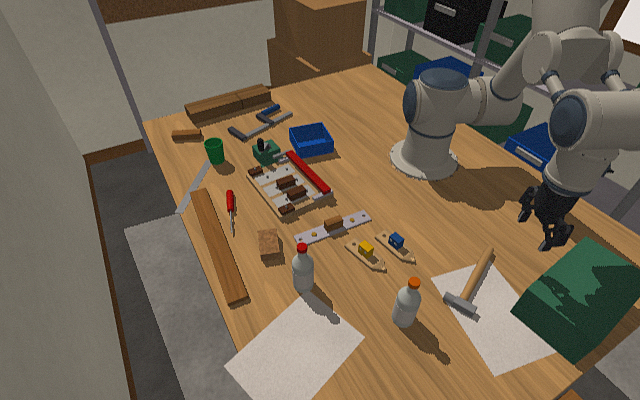

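View pics/top0.png

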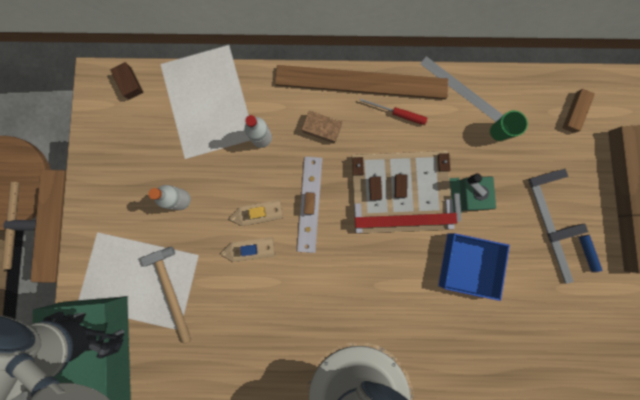

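The top view shows two boats (yellow at about 257,213 and blue at 249,250, bows to the left), the template at (310,204), offcuts at (375,188) and (401,186), the jig bed at about 355–460 × 155–230, the crank at (475,190) and the scrap box at (474,267). I'll zoom in next.

```bash
cat > h.py <<'E'
from cell import r, let_go, grab, eyes
import cv2, numpy as np
def shot(n):
    m=eyes.camera_model(n); im=eyes.grab_frame(n); return im,m
def ray(m,u,v):
    K,T=np.array(m["camera_matrix"]),np.array(m["pose"])
    d=np.array([(u-K[0,2])/K[0,0],-(v-K[1,2])/K[1,1],-1.]); return T[:3,3],T[:3,:3]@d
def cast(m,u,v,z):
    o,d=ray(m,u,v); return o+d*(z-o[2])/d[2]
def proj(m,p):
    K,T=np.array(m["camera_matrix"]),np.array(m["pose"])
    q=T[:3,:3].T@(np.array(p)-T[:3,3]); return K[0,0]*q[0]/-q[2]+K[0,2], K[1,1]*-q[1]/-q[2]+K[1,2]
def hsv(im): return cv2.cvtColor(im,cv2.COLOR_RGB2HSV)
def blobs(mask,amin=30):
    "list of (area,(cx,cy),rect) largest first"
    cs,_=cv2.findContours(mask.astype(np.uint8),cv2.RETR_EXTERNAL,cv2.CHAIN_APPROX_NONE)
    return sorted([(cv2.contourArea(c),cv2.minAreaRect(c),c) for c in cs if cv2.contourArea(c)>=amin],key=lambda t:-t[0])
def save(im,name): cv2.imwrite(f"pics/{name}.png",im[:,:,::-1])
E
python3 - <<'E'
import cv2
im=cv2.imread("pics/top0.png")[130:310,220:520]
cv2.imwrite("pics/top0z.png",cv2.resize(im,(800,480),interpolation=cv2.INTER_CUBIC))
E
```

```text
(no output)
```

View pics/top0z.png

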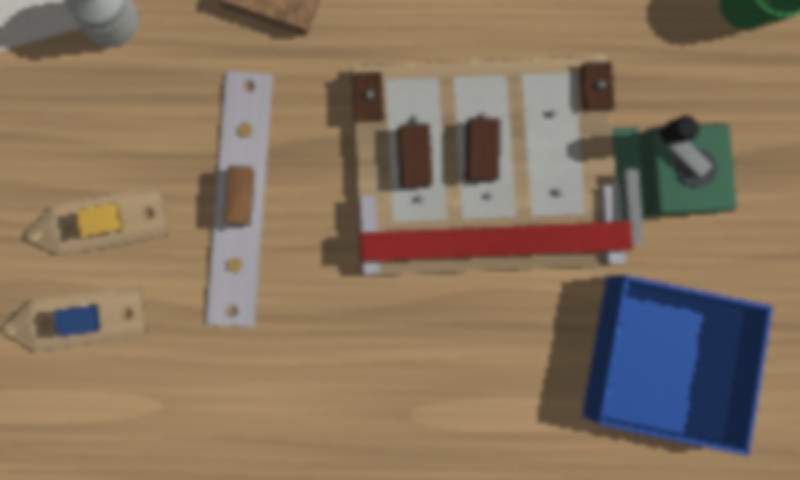

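The zoom shows the block pins at about (358.7,165.2) and (445.4,162.2) px. The bow and stern holes are visible, and offcuts lie in the left and middle places. Next are wrist views from two opposite yaws, so that camera bias averages out.

Run:
```python
from h import *
m=eyes.camera_model("top")
P=lambda x,y,z: cast(m,220+x*.375,130+y*.375,z)[:2]
L,R=P(370,94,.045),P(601,86,.045); d=L-R; psi=np.arctan2(-d[0],d[1])
print("blockpins",L,R,np.linalg.norm(d),psi)
print("boxcorners",P(625,278,.06),P(770,307,.06),P(748,452,.06),P(585,418,.06))
print("yellow",P(98,220,.047),"bow",P(25,237,.01),"hole",P(150,212,.01)); print("blue",P(77,320,.047),P(5,330,.01),P(128,313,.01))
print("templ",P(237,195,.042),P(250,85,.006),P(231,311,.006))
print("knob",P(686,127,.12),"axis",P(695,168,.07)); print("glue",P(98,10,.1))
c=(L+R)/2-.08*np.array([np.cos(psi),np.sin(psi)])
for i,y in enumerate([0,np.pi]):
    r.move_pose([c[0],c[1],.25],[np.pi,0,psi+y]); r.pause(.3)
    im,mm=shot("wrist"); save(im,f"jig{i}"); np.savez(f"jig{i}.npz",im=im,K=mm["camera_matrix"],T=mm["pose"])
    print(r.state()["time"])
a=np.vstack([cv2.imread(f"pics/jig{i}.png")[:380] for i in (0,1)])
cv2.imwrite("pics/jig01.png",cv2.resize(a,None,fx=.789,fy=.789,interpolation=cv2.INTER_AREA))
```

```text
blockpins [0.62585716 0.0084769 ] [ 0.63797476 -0.22958394] 0.2383690392243698 0.05085741691784222
boxcorners [ 0.44133003 -0.24563795] [ 0.41516778 -0.38873569] [ 0.27383349 -0.36263473] [ 0.30355171 -0.20383852]
yellow [0.49090034 0.28511947] bow [0.47346364 0.36784926] hole [0.50206573 0.23662969]
blue [0.38952064 0.30294198] [0.37612182 0.38479205] [0.39600017 0.25662166]
templ [0.51921317 0.14391592] [0.64039576 0.13364463] [0.39983827 0.14906797]
knob [ 0.58564253 -0.28647036] axis [ 0.55178494 -0.31403193]
glue [0.6963208 0.2832656]
3.15
6.2583
```

View pics/jig0.png

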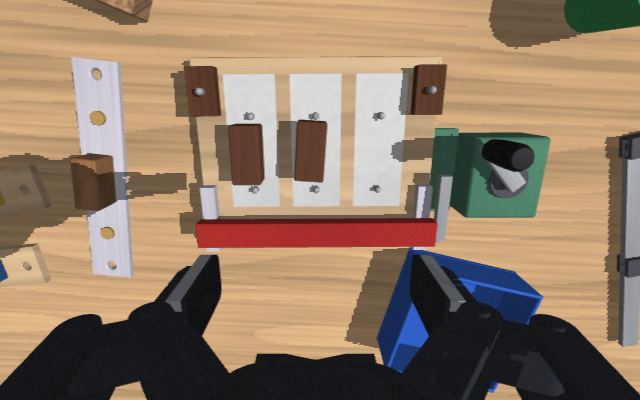

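View pics/jig1.png

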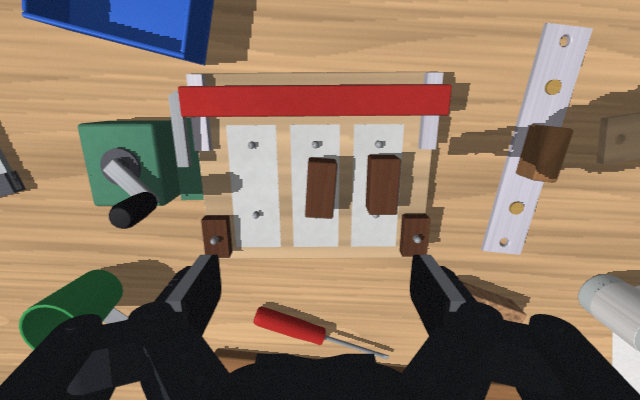

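Both wrist views show the jig clearly. In view 0 the block pins are at (199,92) and (431,90), the bow pins on row 116 and the stern pins on row 188. I'll magnify the pins to get better pixel positions.

Run:
```python
import cv2,numpy as np
pts=[[(199,92),(431,90),(249,116),(316,116),(380,116),(255,188),(316,189),(376,188)],[(417,238),(215,240),(380,144),(317,144),(253,145),(257,213),(377,213)]]
t=[]
for i in (0,1):
    im=cv2.imread(f"pics/jig{i}.png")
    for (u,v) in pts[i]:
        p=cv2.resize(im[v-10:v+10,u-10:u+10],(160,160),interpolation=cv2.INTER_NEAREST)
        for k in range(0,160,40): p[k]=0;p[:,k]=0   # lines every 5px
        t.append(p)
cv2.imwrite("pics/pins.png",np.vstack([np.hstack(t[k:k+5]) for k in (0,5,10)]))
```

```text
(no output)
```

View pics/pins.png

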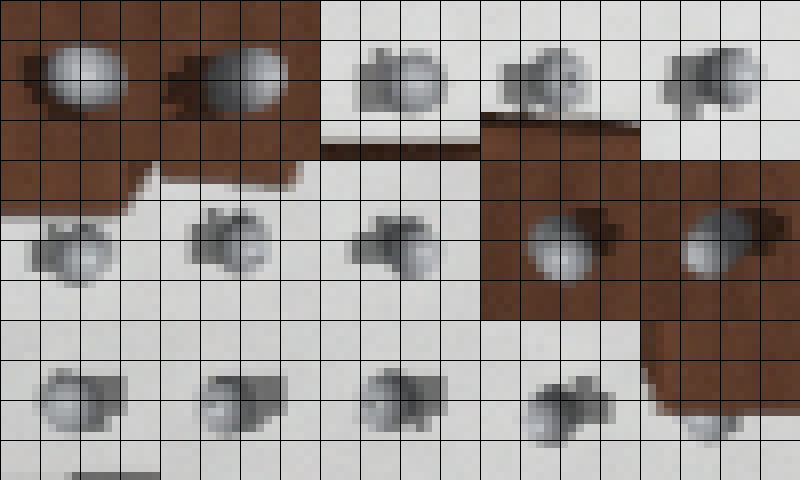

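The magnified pins are clean, with body centres readable to about 0.3 px. I'll fit the jig pose to them and locate the offcuts.

```bash
cat > fit.py <<'E'
from h import *
from scipy.optimize import least_squares
D=[np.load(f"jig{i}.npz") for i in (0,1)]; M=[dict(camera_matrix=d["K"],pose=d["T"]) for d in D]
# (view, u, v, kind/jig xy); B=block pin
S=[(0,199.75,91.5,'B',.12),(0,431.75,89.75,'B',-.12),(0,251,116.25,.036,.072),(0,315.75,116,.036,0),(0,381.25,115.75,.036,-.072),
(0,255.6,189.5,-.048,.072),(0,316.5,189,-.048,0),(0,377.5,189.1,-.048,-.072),(1,417.25,238.9,'B',.12),(1,214.5,240.25,'B',-.12),
(1,378.6,144.25,-.048,.072),(1,315.4,144.4,-.048,0),(1,251.4,145.25,-.048,-.072),(1,255.9,214.6,.036,-.072)]
def res(p):
    x,y,a,tx,e,f=p; o=[]; c,s=np.cos(a),np.sin(a)
    for v,u,w,k,jy in S:
        jx,z=(tx,.041) if k=='B' else (k,.025)
        b=1-2*v  # camera bias in jig frame flips between views
        q=cast(M[v],u-.5,w-.5,z)[:2]; jx+=b*e; jy+=b*f
        o+=[*(q-[x+c*jx-s*jy,y+s*jx+c*jy])]
    return np.array(o)
s=least_squares(res,[.55,-.11,.05,.08,0,0],x_scale=.01)
if __name__=="__main__":
    print("place1 x,y,psi,tx,bias",np.round(s.x,4)); print(np.round(res(s.x).reshape(-1,2)*1000,1).tolist())
    np.save("jig.npy",s.x[:4])
    for i in (0,1):
        h=hsv(D[i]["im"]); m=cv2.morphologyEx(((h[...,2]<110)&(h[...,1]>110)&((h[...,0]<14)|(h[...,0]>170))).astype(np.uint8),cv2.MORPH_OPEN,np.ones((3,3)))
        for a,rc,c in blobs(m,300)[:9]:
            if 190<rc[0][0]<440 and 60<rc[0][1]<250: print(i,a,np.round(rc[0]),np.round(rc[1]),rc[2],np.round(cast(M[i],*rc[0],.04)[:2],4))
E
python3 fit.py
```

```text
place1 x,y,psi,tx,bias [ 5.733e-01 -1.129e-01  5.660e-02  6.160e-02  5.000e-04 -0.000e+00]
[[0.0, -0.3], [0.2, 0.8], [-0.1, -0.5], [-0.3, 0.2], [-0.5, 0.2], [0.4, -0.5], [0.5, -0.1], [-0.1, 0.2], [-0.1, -0.5], [-0.1, 0.5], [0.3, -0.4], [-0.0, 0.3], [0.4, 0.1], [-0.5, 0.1]]
0 1816.0 [246. 154.] [60. 32.] 87.20729064941406 [ 0.5659 -0.037 ]
0 1613.0 [310. 150.] [29. 60.] 2.6025619506835938 [ 0.573  -0.1068]
0 1493.5 [202.  90.] [52. 32.] 85.2363510131836 [0.6292 0.0077]
0 1401.0 [428.  89.] [31. 51.] 4.236394882202148 [ 0.642  -0.2256]
0 890.0 [316. 221.] [  5. 236.] 89.59933471679688 [ 0.4919 -0.1174]
1 1701.0 [383. 184.] [32. 59.] 2.4895529747009277 [ 0.5639 -0.0373]
1 1477.0 [321. 188.] [28. 58.] 3.3664605617523193 [ 0.5716 -0.1064]
1 993.5 [414. 235.] [28. 40.] 2.862405300140381 [0.6242 0.0071]
1 920.5 [216. 237.] [42. 27.] 86.42366790771484 [ 0.6371 -0.2265]
```

The jig fit is excellent, with residuals under 1 mm and a camera bias of 0.5 mm. Next I clear the offcuts and look at the boats and template.

```bash
cat >> h.py <<'E'
import os
if os.path.exists("jig.npy"): JX,JY,PSI,TX=np.load("jig.npy")
def jig(x,y):
    c,s=np.cos(PSI),np.sin(PSI); return np.array([JX+c*x-s*y,JY+s*x+c*y])
def down(yaw): return [np.pi,0,(yaw+np.pi)%(2*np.pi)-np.pi]
def at(p,z): return [float(p[0]),float(p[1]),float(z)]
def st(tag=""):
    s=r.state(); print(tag,"t=%.1f"%s["time"],"tcp",np.round(s["ee_pos"],4),"open %.3f"%s["opening"],"F",np.round(s["force"],1),"grip",np.round(s["gripper_force"],1)); return s
E
python3 - <<'E'
from h import *
box=np.array([.3585,-.300])
for p,sh,dr in (((.565,-.037),.006,.02),((.572,-.1066),0,-.02)):
    p=np.array(p)+sh*np.array([-np.sin(PSI),np.cos(PSI)])
    r.move_pose(at(p,.13),down(PSI)); print(r.line_to(at(p,.027),rate=.15,f_stop=15))
    grab(50); r.line_to(at(p,.15),rate=.25); st("held")
    b=box+[0,dr]; r.move_pose(at(b,.15),down(PSI)); r.line_to(at(b,.09),rate=.2); st("over box"); let_go(); r.line_to(at(b,.16),rate=.25)
r.move_pose([.45,.17,.30],down(np.pi/2)); r.pause(.3)
im,mm=shot("wrist"); save(im,"boats"); np.savez("boats.npz",im=im,K=mm["camera_matrix"],T=mm["pose"]); st()
im,_=shot("top"); save(im[60:320],"top1")
E
```

```text
False
held t=11.2 tcp [ 0.5645 -0.0309  0.1501] open 0.367 F [-0.2  0.5 -0.9] grip 49.5
over box t=12.8 tcp [ 0.3589 -0.2795  0.0901] open 0.366 F [ 0.6 -0.1 -0.8] grip 56.0
False
held t=17.0 tcp [ 0.5718 -0.1065  0.15  ] open 0.365 F [ 0.2  0.2 -1.2] grip 48.5
over box t=18.6 tcp [ 0.359  -0.3195  0.0901] open 0.364 F [0.  0.1 0.3] grip 48.6
 t=21.8 tcp [0.4501 0.1697 0.2999] open 0.998 F [-0.  -0.4 -0.5] grip 0.0
```

View pics/boats.png

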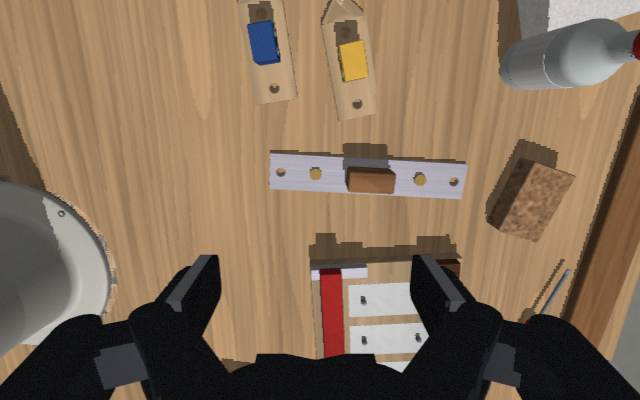

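View pics/top1.png

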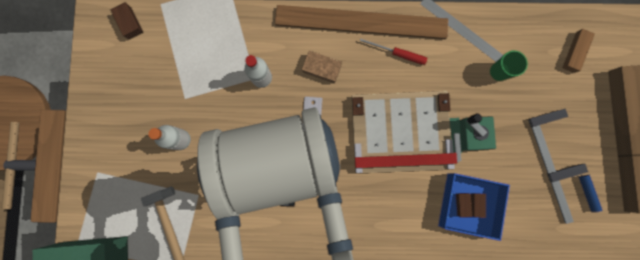

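The offcuts are both in the box. The boats are at the top of the frame (blue cabin at 263,43, yellow at 352,60; stern holes at 274,89 and 357,104). The template holes are at (281,172) and (453,182). I'll take a closer view from directly above the boats.

```bash
cat > boats.py <<'E'
from h import *
def find(m,im):
    h=hsv(im); out={}
    for n,lo,hi in (("yellow",20,32),("blue",100,125)):
        k=((h[...,0]>=lo)&(h[...,0]<=hi)&(h[...,1]>(150 if n=="yellow" else 120))&(h[...,2]>(120 if n=="yellow" else 60)))
        k=cv2.morphologyEx(k.astype(np.uint8),cv2.MORPH_OPEN,np.ones((3,3)))
        b=[t for t in blobs(k,300) if t[0]<4000]
        if not b: out[n]=None; continue
        a,rc,c=b[0]; bx=cv2.boxPoints(rc); w=np.array([cast(m,u,v,.047)[:2] for u,v in bx])
        ctr=w.mean(0); e=[w[1]-w[0],w[2]-w[1]]; L=max(e,key=np.linalg.norm); 
        out[n]=(ctr,np.arctan2(L[1],L[0]),[round(float(np.linalg.norm(q))*1000,1) for q in e],rc)
    return out
E
python3 - <<'E'
from boats import *
r.move_pose([.44,.215,.20],down(np.pi/2)); r.pause(.3)
im,mm=shot("wrist"); save(im,"b2"); np.savez("b2.npz",im=im,K=mm["camera_matrix"],T=mm["pose"]); st()
for n,f in find(mm,im).items(): print(n,f)
E
```

```text
t=22.7 tcp [0.4406 0.2148 0.2009] open 0.999 F [-0.   0.1 -0.2] grip 0.0
yellow (array([0.49300893, 0.28775889]), np.float64(-1.3354785842898602), [27.2, 39.9], ((374.6621398925781, 101.97297668457031), (46.85371398925781, 31.893404006958008), 80.53767395019531))
blue (array([0.39097018, 0.30743058]), np.float64(-1.4280845325998788), [27.0, 39.4], ((257.3092956542969, 78.30411529541016), (49.083988189697266, 31.877838134765625), 80.27242279052734))
```

View pics/b2.png

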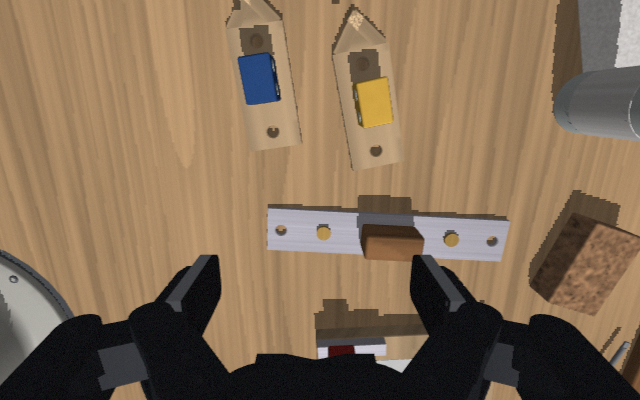

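The holes are readable on the deck. The blue boat's are at stern (273,132) and bow (256,40), the yellow boat's at stern (376,151) and bow (363,64). I'll pick up yellow and place it on the left pins.

```bash
cat >> h.py <<'E'
def seat(target,yaw,ztgt,zhi,step=.0018,tol=.0025,f=7):
    "lower a held part onto pins; spiral search in the jig frame if it stops high"
    offs=[(0,0)]+[(rr*np.cos(a),rr*np.sin(a)) for rr in (step,2*step) for a in np.arange(0,2*np.pi-.1,np.pi/3)]
    for o in offs:
        p=jig(target[0]+o[0],target[1]+o[1])
        r.line_to(at(p,zhi),rate=.08); hit=r.line_to(at(p,ztgt),rate=.04,f_stop=f); z=r.state()["ee_pos"][2]
        print("try",np.round(o,4),"hit",hit,"z %.4f"%z)
        if z<ztgt+tol: return True
        r.line_to(at(p,zhi),rate=.08)
    return False
E
cat > pick.py <<'E'
from boats import *
import sys
def boat(stern,bow,mm,place):
    s,b=[cast(mm,u-.0,v-.0,.01)[:2] for u,v in (stern,bow)]
    d=b-s; hd=np.arctan2(d[1],d[0]); c=s+d*48/84; print("holes",np.linalg.norm(d),"hd",hd,"c",c)
    r.move_pose(at(c,.12),down(hd)); hit=r.line_to(at(c,.015),rate=.12,f_stop=12); st("down %s"%hit)
    grab(60); r.line_to(at(c,.12),rate=.2); s0=st("held")
    if s0["opening"]<.2: return False
    p=jig(0,.072*(1-place)); r.move_pose(at(p,.12),down(PSI)); st("above")
    im,m2=shot("wrist"); save(im,f"held{place}")
    return seat((0,.072*(1-place)),PSI,.0355,.052)
E
python3 - <<'E'
from pick import *
D=np.load("b2.npz"); mm=dict(camera_matrix=D["K"],pose=D["T"])
print(boat((376,151),(363,64),mm,0)); st("end")
E
```

```text
holes 0.08497420719816298 hd 1.7701264666769332 c [0.49379601 0.28714483]
down False t=24.3 tcp [0.4942 0.2873 0.0158] open 1.002 F [-0.   0.2  0. ] grip 0.0
held t=25.5 tcp [0.4933 0.2869 0.1192] open 0.323 F [-0.1 -0.1 -0.8] grip 59.1
above t=26.8 tcp [ 0.5689 -0.0402  0.1194] open 0.317 F [ 1.  -0.  -1.1] grip 59.1
try [0 0] hit True z 0.0354
True
end t=28.3 tcp [ 0.569  -0.041   0.0354] open 0.318 F [-1.7  0.3  9.8] grip 60.6
```

View pics/held0.png

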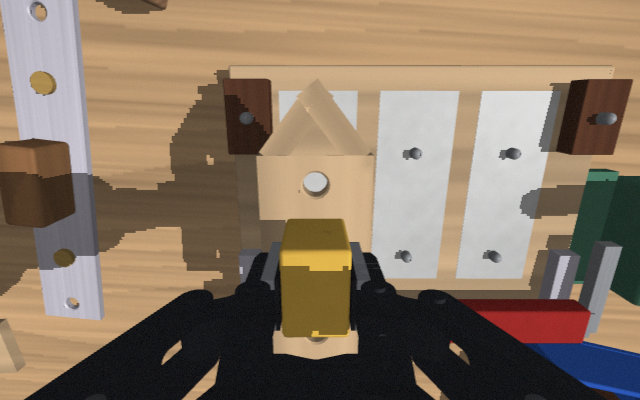

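The yellow boat is held straight and seated at the expected height. I release it, check that blue hasn't moved, and place it on the right pins.

Run:
```python
from pick import *
let_go(); s=r.state()["ee_pos"]; r.line_to(at(s,.14),rate=.2)
r.move_pose([.44,.215,.20],down(np.pi/2)); r.pause(.3)
im,mm=shot("wrist"); save(im,"b3"); f=find(mm,im)["blue"]; print(f)
D=np.load("b2.npz"); m2=dict(camera_matrix=D["K"],pose=D["T"])
if np.linalg.norm(f[0]-[.39097,.30743])<.003: print(boat((273,132),(256,40),m2,2)); st("end")
```

```text
(array([0.39101618, 0.30736501]), np.float64(-1.4273038881238986), [26.9, 39.4], ((257.92669677734375, 77.87471008300781), (49.408931732177734, 31.90851593017578), 80.21759033203125))
holes 0.08580044132708675 hd 1.7183363307673822 c [0.3907912  0.30750266]
down False t=32.7 tcp [0.3912 0.3076 0.0156] open 0.999 F [-0.5  0.   0.8] grip 0.0
held t=33.9 tcp [0.3904 0.3072 0.1193] open 0.318 F [ 0.5 -0.2 -1.9] grip 59.1
above t=35.8 tcp [ 0.5774 -0.1837  0.1199] open 0.319 F [ 0.6 -0.3 -1.1] grip 59.0
try [0 0] hit True z 0.0354
True
end t=37.3 tcp [ 0.5771 -0.1846  0.0354] open 0.319 F [-1.7  1.3  9.7] grip 60.7
```

Run:
```python
from h import *
let_go(); s=r.state()["ee_pos"]; r.line_to(at(s,.14),rate=.2)
r.move_pose([.46,.08,.28],down(0)); r.pause(.3)
im,mm=shot("wrist"); save(im,"t1"); np.savez("t1.npz",im=im,K=mm["camera_matrix"],T=mm["pose"]); st()
```

```text
t=40.2 tcp [0.4601 0.0797 0.2797] open 1.000 F [-0.1  0.5  0.1] grip 0.0
```

View pics/t1.png

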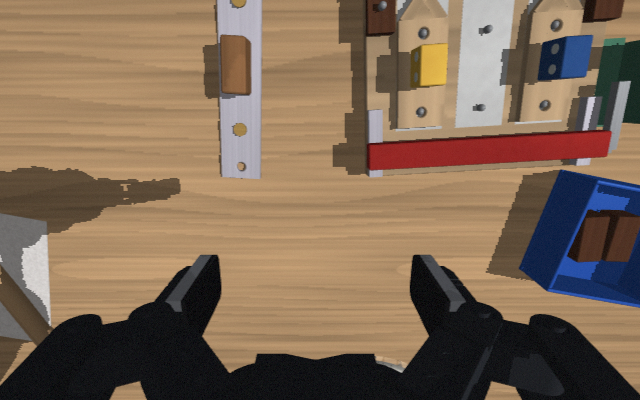

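Both boats are down with the pins visible through their holes. The template's far hole is out of frame, so I take one view from further back.

Run:
```python
from h import *
r.move_pose([.39,.10,.28],down(0)); r.pause(.3)
im,mm=shot("wrist"); save(im[:260,140:540],"t2"); np.savez("t2.npz",im=im,K=mm["camera_matrix"],T=mm["pose"]); st()
cv2.imwrite("pics/t2z.png",cv2.resize(im[0:260,190:290,::-1],None,fx=2.3,fy=2.3,interpolation=cv2.INTER_NEAREST))
h=hsv(im); k=((h[...,1]<60)&(h[...,2]>120)).astype(np.uint8)
for a,rc,c in blobs(k,1500): print(a,rc)
```

```text
t=40.9 tcp [0.3904 0.0998 0.2799] open 1.003 F [ 0.   0.2 -1.2] grip 0.0
4051.5 ((253.2770233154297, 61.73353576660156), (43.58401870727539, 124.32608032226562), 1.1123994588851929)
3085.0 ((507.3010559082031, 33.18783950805664), (51.23772430419922, 69.84928131103516), 4.666858196258545)
2574.0 ((368.7374267578125, 343.8392639160156), (114.11524200439453, 40.98405456542969), 6.271077632904053)
```

View pics/t2z.png

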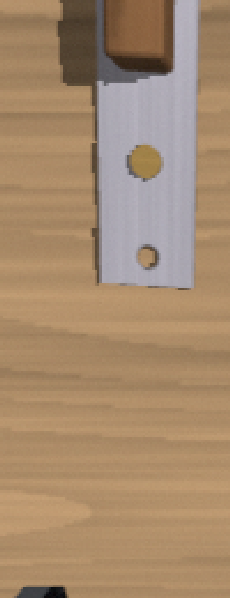

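I moved the wrong way (the near hole is still visible at about (254,112) px). I'll move forward instead and detect the holes numerically.

```bash
cat > tpl.py <<'E'
from h import *
def holes(im,mm):
    h=hsv(im); k=((h[...,1]<60)&(h[...,2]>110)).astype(np.uint8)
    cs,hi=cv2.findContours(k,cv2.RETR_CCOMP,cv2.CHAIN_APPROX_NONE); out=[]
    for c,q in zip(cs,hi[0]):
        a=cv2.contourArea(c)
        if q[3]>=0 and a>15 and cv2.contourArea(cs[q[3]])>2000:
            M=cv2.moments(c); u,v=M["m10"]/M["m00"],M["m01"]/M["m00"]; out.append((round(a),round(u,1),round(v,1),np.round(cast(mm,u,v,.006)[:2],4)))
    return out
E
python3 - <<'E'
from tpl import *
r.move_pose([.53,.10,.28],down(0)); r.pause(.3)
im,mm=shot("wrist"); save(im,"t3"); np.savez("t3.npz",im=im,K=mm["camera_matrix"],T=mm["pose"]); st()
for o in holes(im,mm): print(o)
D=np.load("t2.npz")
for o in holes(D["im"],dict(camera_matrix=D["K"],pose=D["T"])): print("t2",o)
E
```

```text
t=41.9 tcp [0.5296 0.1001 0.2804] open 1.001 F [-0.5 -0.8 -0.5] grip 0.0
(55, 42.6, 315.4, array([0.2923, 0.513 ]))
(40, 50.1, 313.5, array([0.2957, 0.5008]))
(18, 40.5, 295.3, array([0.3272, 0.5076]))
(26, 23.3, 289.1, array([0.3377, 0.5302]))
(38, 21.1, 276.4, array([0.3587, 0.5279]))
(60, 485.6, 165.2, array([ 0.5218, -0.1212]))
(74, 492.3, 95.4, array([ 0.6085, -0.1162]))
(56, 259.6, 216.0, array([0.4517, 0.1772]))
(152, 258.2, 182.7, array([0.4984, 0.1766]))
(192, 259.2, 65.5, array([0.6429, 0.1679]))
(99, 261.0, 21.0, array([0.6905, 0.1634]))
(23, 37.6, 32.4, array([0.6789, 0.4243]))
(68, 52.6, 22.6, array([0.6891, 0.4044]))
(34, 63.2, 17.2, array([0.6947, 0.3908]))
(24, 37.5, 18.0, array([0.6939, 0.4205]))
(68, 81.3, 15.6, array([0.6963, 0.3696]))
(30, 48.9, 11.5, array([0.7006, 0.4059]))
(230, 33.0, 19.5, array([0.6924, 0.4261]))
(66, 67.1, 11.8, array([0.7002, 0.3852]))
(88, 60.6, 4.8, array([0.7073, 0.3909]))
t2 (92, 504.4, 43.8, array([ 0.5271, -0.1214]))
t2 (79, 253.8, 111.0, array([0.4513, 0.1769]))
t2 (199, 252.0, 69.9, array([0.4989, 0.1764]))
```

View pics/t3.png

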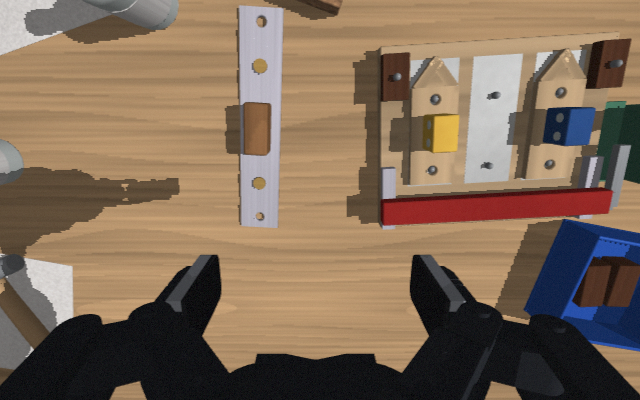

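The template was knocked aside by about 3 cm. Its holes are now at (261,21) and (259.6,216) px, 239 mm apart, with the centre near (0.571, 0.170). The boats are still seated. I'll pick up the template and fit it.

Run:
```python
from h import *
a,b=np.array([.4515,.17705]),np.array([.6905,.1634]); c=(a+b)/2; d=b-a; al=np.arctan2(d[1],d[0]); print(c,al)
r.move_pose(at(c,.13),down(al)); print(r.line_to(at(c,.011),rate=.12,f_stop=12)); grab(90); r.line_to(at(c,.15),rate=.15); s=st("held")
assert s["opening"]>.2
r.line_to([.57,.02,.15],rate=.2); p=jig(TX,0); r.move_pose(at(p,.13),down(PSI+np.pi/2)); r.pause(.2); st("above")
im,_=shot("wrist"); save(im,"held_t")
print(seat((TX,0),PSI+np.pi/2,.0475,.065)); st("end")
```

```text
[0.571    0.170225] -0.05705099319473437
False
held t=45.4 tcp [0.5704 0.1701 0.1491] open 0.318 F [-0.3  0.5 -3.2] grip 88.5
above t=48.2 tcp [ 0.6347 -0.1092  0.1301] open 0.313 F [-0.1  0.2 -2.3] grip 88.5
try [0 0] hit True z 0.0475
True
end t=49.6 tcp [ 0.6345 -0.1093  0.0475] open 0.313 F [-0.2  0.7  8.8] grip 90.1
```

Run:
```python
from h import *
let_go(); s=r.state()["ee_pos"]; r.line_to(at(s,.16),rate=.2)
r.move_pose([.50,-.26,.25],down(PSI)); r.pause(.3)
im,mm=shot("wrist"); save(im,"k1"); np.savez("k1.npz",im=im,K=mm["camera_matrix"],T=mm["pose"]); st()
print([proj(mm,[*jig(TX,y),.0415]) for y in (.12,-.12)])
cv2.imwrite("pics/k1z.png",cv2.resize(im[20:300,110:510,::-1],None,fx=2,fy=2,interpolation=cv2.INTER_CUBIC))
```

```text
t=52.5 tcp [ 0.5002 -0.2597  0.2498] open 1.001 F [ 0.3 -0.7 -0.3] grip 0.0
[(np.float64(47.00335938782126), np.float64(25.81335641992777)), (np.float64(293.2044649725096), np.float64(25.786146005348854))]
```

View pics/k1z.png

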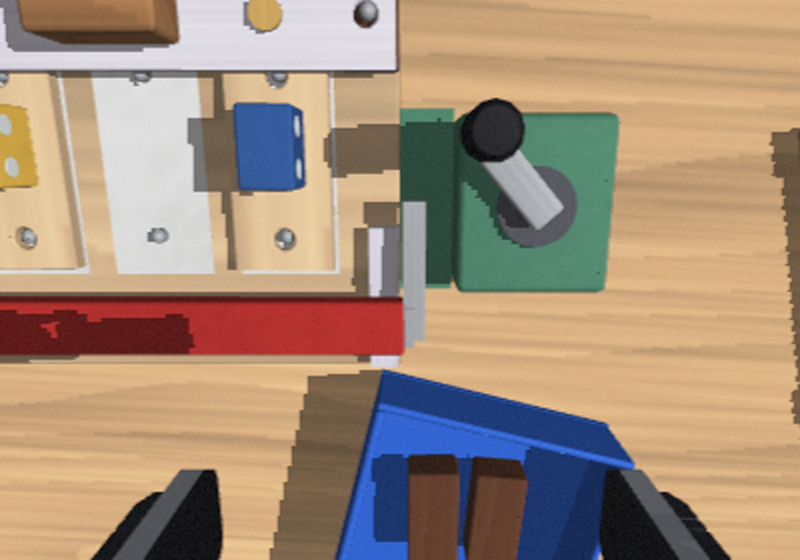

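The template lies flush with the pin showing through its hole. The knob top is at zoom (494,129), i.e. px (357,84.5), and the hub at (378.5,123). Now I crank.

```bash
cat > crank.py <<'E'
from h import *
def crank(ax,a,total,rad=.045,z=.083,dt=.25,stop=14):
    "clockwise round ax from angle a; returns angle turned"
    F0=np.array(r.state()["force"]); n=int(np.ceil(total/dt)); done=0; ad=np.zeros(2)
    for i in range(n):
        a2=a-min(dt,total-done); e=np.array([np.cos(a2),np.sin(a2)]); t=np.array([e[1],-e[0]])
        r.line_to(at(ax+ad+rad*e,z),rate=.12); done+=a-a2; a=a2
        s=r.state(); F=np.array(s["force"])[:2]-F0[:2]; fr,ft=F@e,F@t
        ad+=np.clip(fr,-15,15)*5e-5*e   # yield to radial force: learns the axis error
        if i%5==0 or -ft>stop: print("%.2f fr %.1f ft %.1f open %.3f ad"%(done,fr,ft,s["opening"]),np.round(ad*1000,1),"t %.1f"%s["time"])
        if -ft>stop or s["opening"]<.2: print("halt"); break
        if s["time"]>150: print("time"); break
    return done,a
E
python3 - <<'E'
from crank import *
D=np.load("k1.npz"); mm=dict(camera_matrix=D["K"],pose=D["T"])
k=cast(mm,356.5,84,.12)[:2]; ax=cast(mm,378,122.5,.058)[:2]; d=k-ax; a=np.arctan2(d[1],d[0]); print(k,ax,np.linalg.norm(d),a)
ax=k-.045*d/np.linalg.norm(d)
r.move_pose(at(k,.16),down(PSI)); print(r.line_to(at(k,.083),rate=.12,f_stop=12)); grab(30); r.pause(.2); st("grip")
done,a=crank(ax,a,4.0); print(done,a,ax); np.savez("cr.npz",ax=ax,a=a,done=done)
E
```

```text
[ 0.58765409 -0.28658415] [ 0.55563046 -0.31887481] 0.045477464026387644 0.7895500082569971
False
grip t=54.7 tcp [ 0.5877 -0.2869  0.0834] open 0.281 F [-2.3 -1.7  6.4] grip 29.2
0.25 fr 2.9 ft 2.4 open 0.277 ad [0.1 0.1] t 54.9
1.50 fr 6.1 ft -0.2 open 0.283 ad [ 1.7 -0.3] t 56.2
2.75 fr 5.2 ft 1.6 open 0.278 ad [ 1.9 -1.6] t 57.4
4.00 fr -0.2 ft 3.5 open 0.286 ad [ 1.7 -1.8] t 58.7
4.0 -3.210449991743003 [ 0.55596667 -0.31853579]
```

Run:
```python
from crank import *
D=np.load("cr.npz"); ax=D["ax"]+[.0017,-.0018]; a=float(D["a"])
done,a=crank(ax,a,12.4,dt=.2); print(done,a,"total",done+4); st()
im,mm=shot("top"); save(im,"top2"); np.savez("cr.npz",ax=ax,a=a,done=done+4)
```

```text
0.20 fr -1.0 ft 1.3 open 0.284 ad [ 0. -0.] t 58.9
1.20 fr -1.2 ft 4.3 open 0.281 ad [ 0.2 -0.2] t 60.2
2.20 fr -1.0 ft 5.6 open 0.279 ad [ 0.1 -0.6] t 61.4
3.20 fr -1.1 ft 4.2 open 0.279 ad [-0.  -0.6] t 62.7
4.20 fr 1.0 ft 0.6 open 0.286 ad [ 0.  -0.7] t 63.9
5.20 fr 0.0 ft -0.5 open 0.284 ad [ 0.  -0.8] t 65.2
6.20 fr 0.4 ft 1.0 open 0.281 ad [ 0.  -0.8] t 66.4
7.20 fr 0.7 ft 3.5 open 0.282 ad [-0.  -0.7] t 67.7
8.20 fr -0.3 ft 4.9 open 0.284 ad [-0.1 -0.5] t 68.9
9.20 fr 0.1 ft 4.4 open 0.287 ad [ 0.  -0.4] t 70.2
9.40 fr 0.3 ft -26.2 open 0.279 ad [ 0.  -0.4] t 70.4
halt
9.399999999999988 -12.61044999174299 total 13.399999999999988
 t=70.4 tcp [ 0.602  -0.3184  0.0833] open 0.279 F [-0.5 27.9 21.4] grip 32.9
```

The crank met its stop at 13.4 rad. I release it, back off and check numerically.

Run:
```python
from boats import *
let_go(); s=r.state()["ee_pos"]; r.line_to(at(s,.18),rate=.2); st("free")
c=jig(-.06,0); r.move_pose(at(c,.28),down(PSI)); r.pause(.5)
im,mm=shot("wrist"); save(im,"fin"); st()
J=lambda w:(lambda d:np.round([np.cos(PSI)*d[0]+np.sin(PSI)*d[1],-np.sin(PSI)*d[0]+np.cos(PSI)*d[1]],4))(np.array(w)[:2]-[JX,JY])
h=hsv(im); k=(((h[...,0]<6)|(h[...,0]>174))&(h[...,1]>170)&(h[...,2]>90)).astype(np.uint8)
a,rc,cc=blobs(k)[0]; print("bar corners jig",[J(cast(mm,u,v,.051)).tolist() for u,v in cv2.boxPoints(rc)])
# boats: cabin tops at z=.067 ; template: white strip at z=.042
for n,f in find(mm,im).items():
    if f: print(n,J(cast(mm,*f[3][0],.067)))
k=((h[...,1]<45)&(h[...,2]>120)).astype(np.uint8)
for a,rc,cc in blobs(k,1500)[:3]: print("white",round(a),[J(cast(mm,u,v,.042)).tolist() for u,v in cv2.boxPoints(rc)])
for n,lo in (("scene",0),):
    pass
```

```text
free t=71.7 tcp [ 0.6023 -0.3227  0.1797] open 0.997 F [-0.4  0.3 -0.6] grip 0.0
 t=73.2 tcp [ 0.5134 -0.1164  0.2799] open 0.998 F [ 0.4 -0.3 -0.4] grip 0.0
bar corners jig [[-0.049, 0.136], [-0.0493, -0.1351], [-0.079, -0.1382], [-0.0787, 0.1392]]
yellow [-0.0004  0.0711]
blue [-0.0011 -0.0697]
white 15568 [[0.0859, 0.1354], [0.0855, -0.1336], [-0.0485, -0.1487], [-0.0482, 0.1508]]
white 1542 [[-0.1343, -0.3696], [-0.0101, -0.341], [-0.0108, -0.361], [-0.1351, -0.3916]]
```

```bash
python3 -c "
from h import *
print(r.finish_job())"
```

```text
the job is handed in; nothing more can be done
None
```

The job is done and handed in at about 73 s: offcuts in the scrap box, both boats flat on the left and right pin pairs, template flush on its pins, and the clamp bar cranked home against its stop with no contact with the glue bottles.

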